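Snap the icing spatula into its clip rack

TASK

Put the icing spatula away in its rack: lay its wooden grip lengthways over the two spring clips, middle of the grip over the middle of the rack, and push it straight down until both clips snap over it and the grip sits fully home. Then let go, and leave the cup of filling where it stands.

Things in the scene. Friction and masses are not known exactly. Their poses are not given: they have to be found in the camera images.
- spatula_grip (a point): Middle of the brown wooden grip of the offset icing spatula (326 mm, about 0.09 kg), 14.5 mm above the table as it lies; the only long steel blade with a wooden grip. y: lengthways to the grip's end, z up. Grip: 137 mm long (y -69 to +68), oval, 24 wide, 18 thick, 5 deg sloped, its end lowest. Neck and flat blade (32 wide) reach to y = -258; it balances at y = -33. Lies grip towards the robot
- rack: Clip rack fixed to the table: steel base plate 88 x 112 x 6 mm, on it two blue pedestals, 36 mm either side of the middle along its y axis, each with a spring clip open upwards. Origin: middle of the underside, on the table; z up. The grip lies along y, either way round. Between the clips 54 mm along y are free down to the base plate, so fingers can go beside the grip there
- rack_seat (a point): Where the middle of the grip is when seated: 43 mm above the table over the rack's middle, axes as the rack's (seats 34 mm above the table). Each clip: two sprung steel leaves 14 mm long, tops 63 mm above the table; their beads, 49 mm above the table, are 17 mm apart, give way as the grip is pushed down (5 to 15 N in all) and close over it; the flared mouth on top is about 40 mm wide
- cup: Bystander: clear cup of orange filling, 109 mm across, 72 mm tall, standing loose beyond the work. Origin: centre of its underside. To be left in place
Things that resemble listed ones, but are neither listed nor needed, are in the scene too. Leave any green or red look-alike of the rack alone.

How it is judged:
By the outcome, as a careful person would: the job done as asked, in the order asked, and still so for the second after the job is handed in, with the robot touching nothing.
It also fails if it takes over 35 s, if anything falls off the work surface, if the arm or the gripper's body presses on something with over 40 N, if the wrist force passes 120 N, or if a joint passes its speed limit or range.

ROBOT

A 6-joint arm with a two-finger parallel gripper is mounted at the origin on the work surface; the furniture and walls round the work are solid. World frame = base frame: x ahead of the robot, y to its left, z up, the work surface at z = 0. Lengths are in m, angles in rad, forces in N, time in s.
With the tool pointing down it reaches from about 0.35 to 0.775 m from the base axis. Payload 7.3 kg.
Tool frame: the origin (TCP) lies at the centre of the arm's flange, where the gripper is bolted on; the fingertips stand 178 mm ahead of it and the grasp point (between the pads) lies 159 mm ahead of it; z points along the fingers, y is the line along which they close (so a half turn about z gives the same grasp; the last joint's range is limited). The gripper opens to 92 mm and grips with 3 to 60 N. Pads are 19 mm wide; open, the fingers measure 130 mm over their backs; the gripper's body (75 mm by 190 mm) begins 47 mm behind the grasp point.
Start: joints at [-1.395, 0.342, 1.524, -0, 1.275, -0.146], TCP at [0.166, -0.498, 0.405] pointing down, gripper open.
Joint ranges: [-2.53, 2.53], [-0.77, 2.02], [0.04, 2.7], [-1, 4.14], [0.28, 2.66], [-3.11, 3.11]. Speed limits (rad/s): [2.57, 2.57, 3.14, 3.14, 3.14, 3.14].

INTERFACE

Orientations are given as [roll, pitch, yaw] about the fixed x, y, z axes, in that order (R = Rz(yaw) Ry(pitch) Rx(roll)).
In Python, from cell import telemetry, vision, ticket gives the robot as it stands.
- The arm moves only by the shell command python3 -m crank 'ROWS' [FORCE]. ROWS is JSON, a list of rows, each a list of 5 numbers: the gripper command: -1 is shut, 1 is fully open, values between are in proportion, then the shift along the tool's x, y, z in mm, then the turn about the tool's z in rad. In form: [[fingers, dx, dy, dz, roll], ...]. A call has 1 to 12 rows; each row is the pose to reach, as a shift and turn from the pose commanded when the call began, along the tool's axes at that moment; what a row does not reach only later rows make up. A row lasts 1/12 s, in which the tool goes at most 41.7 mm and 7.16 degrees, less where a joint would pass 70% of its speed; a pose out of reach is approached as far as the arm can. A call with a gripper value outside its range is refused whole. The fingers move at their own pace and stop on an object; FORCE is the grip in N (left out, the last holds). Time passes only in rows, so rows that repeat a pose let the fingers close. It gives the time, the measured TCP pose, the force, the opening and the grip force at its end, in the units of the state.
- telemetry.observe(): the state, without advancing time (a new reading comes with each control period).
- vision.read_camera(name): name is "scene" or "top" or "wrist"; returns (picture, depth): 384x512x3 uint8, red, green, blue; 384x512 float32, m along the optical axis (not along the pixel's ray), 0 where there is no reading.
- vision.get_calibration(name): a dict with "camera_matrix" (3x3 intrinsics, pixels), "rvec" (rotation vector, rad) and "tvec" (3), from world to camera coordinates, as OpenCV has them. Camera axes: x right, y down, z forward; pixel columns grow to the right and rows downward; lengths in m; the calibration is good to about 2 mm. A picture is of the moment at which its call begins: read the wrist's pose just before it. get_calibration takes no time and is no camera call; for the wrist camera it gives the pose at the moment of the call.
- ticket.hand_in(): hands the job in; it is judged then, once.
The state is a dict: "time": time; "qpos": joint angles; "qvel": joint speeds; "joint_efforts": joint torques, N m; "tool_pos": TCP position; "tool_rot": TCP orientation; "contact_force": force on the tool from outside, world axes, zero at the start; "torque": the same for the moment, N m; "opening": finger opening in m; "grip_force": force on a finger pad.
Only numpy, scipy, OpenCV 4.12 (cv2) and the standard library are available. Lean on these libraries where they do the work, as an engineer would, in place of code of your own. Each camera call takes 0.05 s, during which the arm holds its last target. There are 200 camera calls.

## Working session

There is one attempt and no reset: what is moved stays moved. The work goes in short steps, Python scripts to look and compute and a shell command to move; the robot and the scene stay as the last step left them, time stands still between calls to the robot, and variables do not carry over. Pictures are saved under pics/ and viewed, at most 10 in all, crops included, and the job is handed in when it is done.

```bash
mkdir -p pics; ls
cat > h.py <<'E'
import numpy as np, cv2
from cell import telemetry, vision, ticket
def grab(n):
    c=vision.get_calibration(n); p,d=vision.read_camera(n); return p,d,c
def cam(c):
    K=np.array(c["camera_matrix"],float);R=cv2.Rodrigues(np.array(c["rvec"],float))[0];t=np.array(c["tvec"],float).ravel();return K,R,t
def ray(c,uv,z):
    K,R,t=cam(c);uv=np.atleast_2d(uv).astype(float)
    d=np.c_[uv,np.ones(len(uv))]@np.linalg.inv(K).T@R;o=-R.T@t
    return o+d*((z-o[2])/d[:,2])[:,None]
def cloud(c,d):
    K,R,t=cam(c);v,u=np.indices(d.shape)
    p=np.stack([(u-K[0,2])/K[0,0]*d,(v-K[1,2])/K[1,1]*d,d],-1)
    return (p-t)@R
E
python3 - <<'E'
from h import *
a,_,c=grab("scene");b,d,c2=grab("top")
np.savez("t0.npz",a=a,b=b,d=d)
cv2.imwrite("pics/s.png",a[...,::-1]);cv2.imwrite("pics/t.png",b[...,::-1])
s=telemetry.observe();print(s["time"],s["tool_pos"],s["tool_rot"],s["contact_force"])
E
```

```text
pics
0.1 [ 0.1660271  -0.49793918  0.40411025] [-3.14022238e+00 -2.01948495e-04  3.21777856e-01] [-0.85310491  0.53388459  0.56873065]
```

View pics/t.png

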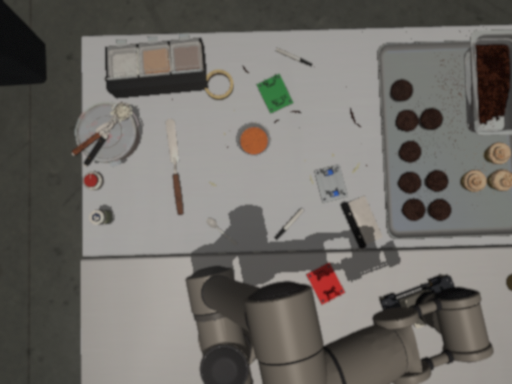

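View pics/s.png

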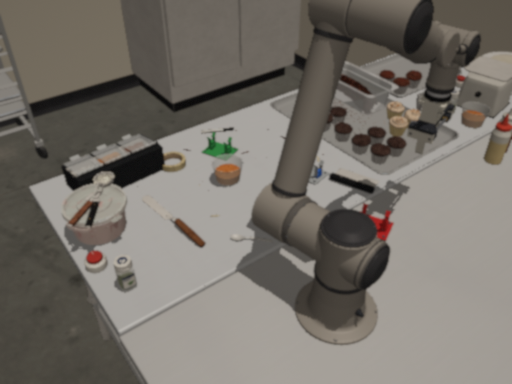

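Candidates for the spatula: the brown grip at top (178,193) with a long blade up to (171,122); the brown handle in the bowl (87,145); the black scraper (353,225); small knives (290,222) and (293,56). I choose (178,193). Candidates for the rack: the grey plate with blue pedestals (330,183); green (274,93) and red (325,283) are the look-alikes. The cup is at (254,139).

Run:
```python
from h import *
z=np.load("t0.npz");b=z["b"];d=z["d"];c=vision.get_calibration("top")
hsv=cv2.cvtColor(b,cv2.COLOR_RGB2HSV)
P=cloud(c,d)
def comp(m,box):
    x0,y0,x1,y1=box;mm=np.zeros(m.shape,bool);mm[y0:y1,x0:x1]=m[y0:y1,x0:x1];v,u=np.nonzero(mm);return np.c_[u,v],mm
br=(hsv[...,0]<18)&(hsv[...,1]>90)
uv,m=comp(br,(160,160,195,225));
w=ray(c,uv,.0145);ctr,sz,ang=cv2.minAreaRect(w[:,:2].astype(np.float32)*1000)
print("grip",len(uv),uv.mean(0),ctr,sz,ang,"z",np.median(P[m][:,2]), "ends",ray(c,[uv[uv[:,1].argmin()],uv[uv[:,1].argmax()]],.0145))
bl=(hsv[...,0]>95)&(hsv[...,0]<125)&(hsv[...,1]>110)
uv,m=comp(bl,(305,155,355,210));n,l,st,ce=cv2.connectedComponentsWithStats(m.astype(np.uint8));print(st,ce);print(ray(c,ce[1:],.03),P[m][:,2])
# base plate
pl=(np.abs(P[...,2]-.006)<.003);print(np.round(P[150:215:8,300:360:6,2]*1000))
orr=(hsv[...,0]<15)&(hsv[...,1]>150);uv,m=comp(orr,(235,120,275,160));print("cup",ray(c,uv.mean(0),.05))
print("blade tip",ray(c,[[171,122]],.005))
cv2.imwrite("pics/c.png",np.hstack([cv2.resize(b[110:225,130:220],None,fx=4,fy=5,interpolation=2)[...,::-1],cv2.resize(b[155:215,300:360],(430,575),interpolation=2)[...,::-1]]))
```

```text
grip 170 [177.57647059 193.71764706] (467.55908203125, 162.04624938964844) (126.77587127685547, 15.313738822937012) 7.120599746704102 z 0.021696905943118117 ends [[0.5300809  0.17292299 0.0145    ]
 [0.4046126  0.15858883 0.0145    ]]
[[     0      0    512    384 196569]
 [   328    170      5      5     21]
 [   334    191      4      5     18]] [[255.48473055 191.50198658]
 [329.85714286 171.80952381]
 [335.5        192.77777778]]
[[ 0.52470469 -0.33843627  0.03      ]
 [ 0.45573386 -0.35412713  0.03      ]] [0.03025801 0.03201469 0.0397383  0.03415477 0.03468511 0.03691477
 0.03339018 0.03391784 0.03344161 0.02933545 0.03410217 0.03654779
 0.03555877 0.0288106  0.05503466 0.04123814 0.03094134 0.02845721
 0.0314511  0.01949948 0.01993532 0.03496253 0.03982031 0.02923616
 0.02817779 0.03122487 0.03602742 0.03671898 0.03593881 0.03608874
 0.02666724 0.03130681 0.02944364 0.03044424 0.03104816 0.03437326
 0.03215026 0.03335195 0.02243837]
[[-2.000e+00 -4.000e+00 -2.000e+00 -1.000e+00 -2.000e+00 -2.000e+00
  -4.000e+00 -1.000e+00  2.000e+00 -1.000e+00]
 [ 7.000e+00 -2.000e+00 -6.000e
[... 280 characters left out ...]
-1.000e+00 -6.000e+00  2.000e+00]
 [ 0.000e+00  1.406e+03 -4.000e+00  8.000e+00  6.000e+00  5.000e+00
   4.000e+00  6.000e+00  2.000e+00 -0.000e+00]
 [-3.000e+00 -3.000e+00 -3.000e+00  0.000e+00  9.000e+00  4.000e+00
   2.100e+01  6.100e+01 -2.000e+00  1.000e+00]
 [ 2.000e+00 -5.000e+00 -4.000e+00  3.000e+00  1.100e+01  3.000e+00
   1.000e+01 -3.000e+00 -1.000e+00 -1.000e+01]
 [ 3.000e+00 -4.000e+00  1.000e+00 -2.000e+00 -3.000e+00 -1.000e+00
   3.000e+00  2.100e+01  2.400e+01  1.000e+01]
 [ 1.000e+01  1.000e+00  6.000e+00 -0.000e+00 -5.000e+00  1.000e+00
   1.000e+00  4.000e+00  2.700e+01  8.000e+00]]
cup [[ 0.63223847 -0.09229941  0.05      ]]
blade tip [[0.70914797 0.18187114 0.005     ]]
```

View pics/c.png

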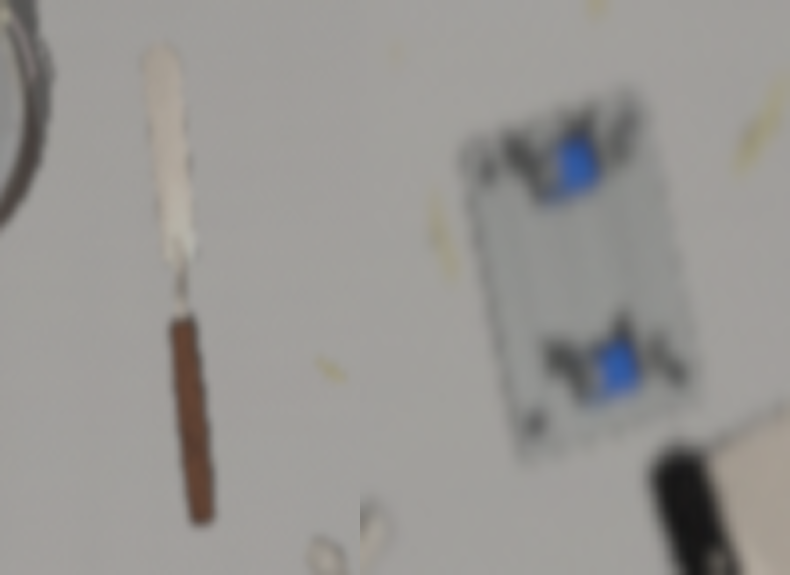

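Close crop: a brown wooden grip with neck and long steel blade (the choice is right), and the grey rack with two blue pedestals; the black scraper is just below its right corner. I go over the rack first to look from near, then on to the spatula.

```bash
cat >> h.py <<'E'
def shift(x,y,z,yaw):  # from present measured pose
    s=telemetry.observe();p=np.array(s["tool_pos"]);r,pt,w=s["tool_rot"]
    from scipy.spatial.transform import Rotation as Ro
    R=Ro.from_euler("xyz",[r,pt,w]).as_matrix()
    print("t",s["time"],"pos",np.round(p,4),"rpy",np.round(s["tool_rot"],3),"F",np.round(s["contact_force"],1),"open",s["opening"],"grip",s["grip_force"])
    print("shift mm",np.round(R.T@(np.array([x,y,z])-p)*1000,1),"roll",round(w-yaw,4))
E
python3 - <<'E'
from h import *
shift(.42,-.346,.404,.223)
shift(.40,.162,.40,.122)
K,R,t=cam(vision.get_calibration("wrist"));o=-R.T@t;print(o-np.array(telemetry.observe()["tool_pos"]),R[2],R[0],K[0,0])
E
```

```text
t 0.1 pos [ 0.166  -0.4979  0.4041] rpy [-3.14  -0.     0.322] F [-0.9  0.5  0.6] open 0.09192476819341969 grip 0.0
shift mm [289.  -63.8   0.3] roll 0.0988
t 0.1 pos [ 0.166  -0.4979  0.4041] rpy [-3.14  -0.     0.322] F [-0.9  0.5  0.6] open 0.09192476819341969 grip 0.0
shift mm [ 430.7 -552.1    5. ] roll 0.1998
[ 0.06597175  0.02159889 -0.01986126] [-0.2460719  -0.08119914 -0.96584436] [ 3.15077170e-01 -9.49065931e-01 -4.84862987e-04] 309.8864289330735
```

```bash
python3 -m crank '[[0,346,-45,60,0.1],[0,346,-45,60,0.1],[0,346,-45,60,0.1],[0,346,-45,60,0.1],[0,346,-45,60,0.1],[0,346,-45,60,0.1],[0,346,-45,60,0.1],[0,346,-45,60,0.1],[0,346,-45,60,0.1],[0,346,-45,60,0.1],[0,346,-45,60,0.1],[0,346,-45,60,0.1]]' 40 | tail -c 600
python3 - <<'E'
from h import *
a,d,c=grab("wrist");np.savez("w1.npz",a=a,d=d,K=c["camera_matrix"],r=c["rvec"],t=c["tvec"]);cv2.imwrite("pics/w1.png",a[...,::-1])
hsv=cv2.cvtColor(a,cv2.COLOR_RGB2HSV)
m=((hsv[...,0]>95)&(hsv[...,0]<125)&(hsv[...,1]>110)).astype(np.uint8)
n,l,st,ce=cv2.connectedComponentsWithStats(m);P=cloud(c,d)
for i in range(1,n):
    if st[i,4]>30: print(st[i],ce[i],ray(c,ce[i],.034),np.median(P[l==i],0))
shift(.44,.162,.34,.122)
E
```

```text
time: 1.1
tool_pos: [0.4795, -0.3462, 0.3445]
tool_rot: [-3.141, 0.001, 0.222]
contact_force: [-0.7, 0.2, 0.4]
opening: 0.0463
grip_force: 0.0
[241 125  27  19 390] [254.02564103 133.46410256] [[ 0.52707518 -0.33574149  0.034     ]] [ 0.52730774 -0.33578004  0.03369306]
[242 195  26  21 466] [254.22317597 204.20600858] [[ 0.46054209 -0.35083217  0.034     ]] [ 0.46007855 -0.35124969  0.03285132]
t 1.15 pos [ 0.4792 -0.3466  0.3448] rpy [3.141 0.    0.221] F [-0.4 -0.9  0.7] open 0.046145238145876254 grip 0.0
shift mm [  73.1 -504.8    4.7] roll 0.0988
```

View pics/w1.png

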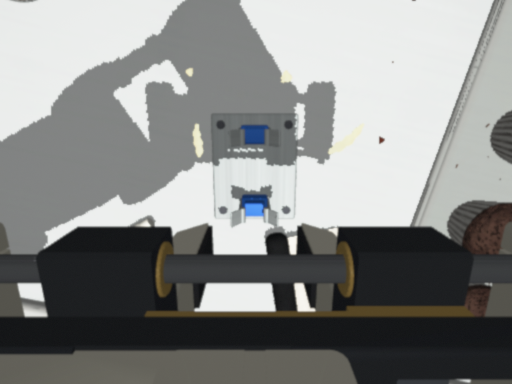

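Wrist view: the rack plate has corners at about (211,114), (297,114), (297,219), (212,218), with the pedestals at (254,133) and (254,204). The black scraper handle at (278,240) lies behind it.

```bash
python3 -m crank '[[0.3,54,-509,5,0.1],[0.3,54,-509,5,0.1],[0.3,54,-509,5,0.1],[0.3,54,-509,5,0.1],[0.3,54,-509,5,0.1],[0.3,54,-509,5,0.1],[0.3,54,-509,5,0.1],[0.3,54,-509,5,0.1],[0.3,54,-509,5,0.1],[0.3,54,-509,5,0.1],[0.3,54,-509,5,0.1],[0.3,54,-509,5,0.1]]' | head -3
python3 -m crank '[[0.3,0,0,0,0],[0.3,0,0,0,0]]' | head -3
python3 - <<'E'
from h import *
z=np.load("w1.npz");c1=dict(camera_matrix=z["K"],rvec=z["r"],tvec=z["t"])
q=ray(c1,[[211,113.5],[297,113.5],[297,219],[212,218.5]],.006);print(q,q.mean(0),[np.linalg.norm(q[i]-q[i-1]) for i in range(4)])
a=(q[0]+q[1]-q[2]-q[3]);print("rack yaw",np.arctan2(a[1],a[0]))
s=ray(c1,[[220,125],[289,125],[289,210],[223,210]],.006);print("screws",s.mean(0))
# yaw from pedestals & plate mid; spatula
p,d,c=grab("wrist");cv2.imwrite("pics/w2.png",p[...,::-1])
hsv=cv2.cvtColor(p,cv2.COLOR_RGB2HSV);P=cloud(c,d)
m=((hsv[...,0]<18)&(hsv[...,1]>90)&(P[...,2]>.003)&(P[...,2]<.04)).astype(np.uint8)
n,l,st,ce=cv2.connectedComponentsWithStats(m);i=1+st[1:,4].argmax();print(st[i],ce[i])
v,u=np.nonzero(l==i);w=ray(c,np.c_[u,v],.0145)
ctr,sz,ang=cv2.minAreaRect(w[:,:2].astype(np.float32)*1000);print("grip",ctr,sz,ang)
w=w-w.mean(0);U,S,V=np.linalg.svd(w[:,:2],full_matrices=False);print("pca yaw",np.arctan(V[0,1]/V[0,0]),"median",np.median(P[l==i],0))
shift(ctr[0]/1000,ctr[1]/1000,.181,np.arctan(V[0,1]/V[0,0]))
E
```

```text
time: 2.15
tool_pos: [0.4215, 0.1512, 0.3405]
tool_rot: [3.141, -0.001, 0.119]
time: 2.32
tool_pos: [0.4215, 0.1516, 0.3402]
tool_rot: [3.141, -0.001, 0.125]
[[ 0.53484161 -0.29011014  0.006     ]
 [ 0.55355926 -0.37362597  0.006     ]
 [ 0.44593245 -0.40182635  0.006     ]
 [ 0.42627852 -0.31143253  0.006     ]] [ 0.49015296 -0.34424874  0.006     ] [np.float64(0.1106371881826492), np.float64(0.08558764324228832), np.float64(0.11126001839285511), np.float64(0.0925057811492097)]
rack yaw 0.22518558041510972
screws [ 0.48980673 -0.34540504  0.006     ]
[ 238   59   24  142 3110] [249.31639871 128.33729904]
grip (468.8276672363281, 161.40805053710938) (134.4989013671875, 22.476055145263672) 6.301022529602051
pca yaw 0.1009562172298942 median [0.47465234 0.16206766 0.02245066]
t 2.3667 pos [0.4219 0.1503 0.3401] rpy [ 3.141e+00 -1.000e-03  1.230e-01] F [ 0.3 -0.4  1.1] open 0.05979223532160673 grip 0.0
shift mm [ 47.8  -5.4 159.2] roll 0.0217
```

View pics/w2.png

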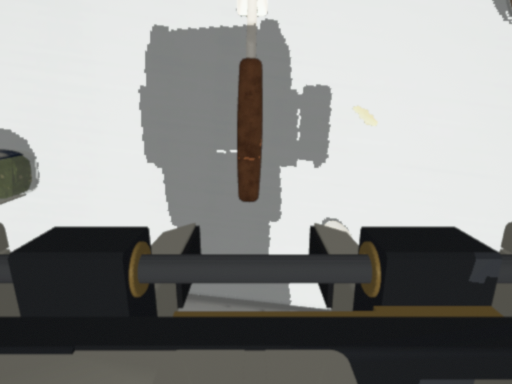

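Wrist view: the wooden grip spans rows 59–201 at columns 238–262 (134 × 22 mm as measured, and it should be 137 × 24), neck and blade upwards. This fits, so I descend and grip the middle.

```bash
python3 -m crank '[[0.3,40,-5,0,0.02],[0.3,48,-5.5,30,0.02],[0.3,48,-5.5,65,0.02],[0.3,48,-5.5,100,0.02],[0.3,48,-5.5,130,0.02],[0.3,48,-5.5,148,0.02],[0.3,48,-5.5,158,0.02],[0.3,48,-5.5,158,0.02],[-1,48,-5.5,158,0.02],[-1,48,-5.5,158,0.02],[-1,48,-5.5,158,0.02],[-1,48,-5.5,158,0.02]]' 45
python3 -m crank '[[-1,0,0,0,0],[-1,0,0,0,0],[-1,0,0,0,0],[-1,0,0,0,0]]'; python3 -c "
from h import *
shift(.4688,.1614,.182,.105)"
```

```text
time: 3.37
tool_pos: [0.4696, 0.1619, 0.1831]
tool_rot: [-3.142, -0.003, 0.102]
contact_force: [0.2, 0.2, -0.2]
opening: 0.0377
grip_force: 0.0
time: 3.7
tool_pos: [0.4693, 0.1621, 0.1823]
tool_rot: [3.142, -0.001, 0.102]
contact_force: [-0.9, 0.7, 5.6]
opening: 0.0235
grip_force: 45.0
t 3.7 pos [0.4693 0.1621 0.1823] rpy [ 3.142e+00 -1.000e-03  1.020e-01] F [-0.9  0.7  5.6] open 0.023507658012098316 grip 45.001232461072505
shift mm [-0.5  0.7  0.3] roll -0.0029
```

```bash
python3 -m crank '[[-1,0,0,-5,0],[-1,0,0,-15,0],[-1,0,0,-30,0],[-1,0,0,-50,0],[-1,0,0,-75,0],[-1,0,0,-100,0],[-1,0,0,-120,0],[-1,0,0,-130,0],[-1,0,0,-130,0],[-1,0,0,-130,0]]'
python3 - <<'E'
from h import *
shift(.45,-.20,.312,.223)
p,d,c=grab("wrist");np.savez("w3.npz",a=p,d=d);cv2.imwrite("pics/w3.png",p[...,::-1])
hsv=cv2.cvtColor(p,cv2.COLOR_RGB2HSV);P=cloud(c,d)
m=((hsv[...,0]<18)&(hsv[...,1]>80)&(P[...,2]>.08)&(P[...,2]<.2))
m[225:]=0
s=telemetry.observe();o=np.array(s["tool_pos"]);w=s["tool_rot"][2]
Q=P-o;ax=np.array([np.cos(w),np.sin(w)])
al=(Q[...,:2]@ax)
X=al[m];Z=P[...,2][m];print(len(X),X.min(),X.max())
for lo in np.arange(0,.30,.02):
    k=(al>lo)&(al<lo+.02)&(P[...,2]>.05)&(np.abs(Q[...,:2]@np.array([-ax[1],ax[0]]))<.01)
    if k.sum()>5: print(round(lo+.01,3),k.sum(),np.median(P[...,2][k]).round(4),np.median((Q[...,:2]@np.array([-ax[1],ax[0]]))[k]).round(4))
E
```

```text
time: 4.53
tool_pos: [0.4689, 0.162, 0.3124]
tool_rot: [3.142, -0.001, 0.102]
contact_force: [0.1, 0.6, -1.3]
opening: 0.023
grip_force: 45.0
t 4.5333 pos [0.4689 0.162  0.3124] rpy [ 3.142e+00 -1.000e-03  1.020e-01] F [ 0.1  0.6 -1.3] open 0.023031278862949454 grip 44.99969969212543
shift mm [-5.560e+01  3.582e+02  3.000e-01] roll -0.1211
4774 0.015948151470409205 0.06674338785231139
0.01 1383 0.1533 0.0002
0.03 11383 0.2378 0.0
0.05 1951 0.1562 0.0001
0.07 2082 0.1565 -0.0004
0.09 821 0.1422 -0.0004
0.11 1615 0.1319 0.0
```

View pics/w3.png

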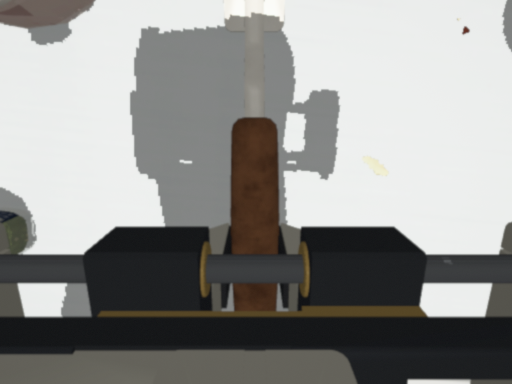

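Wrist view: the grip is held firmly on the tool axis (columns 232–278), its front end at row 120, 67 mm ahead of the TCP, so the middle is within about 2 mm of the pads. Now over to the rack.

```bash
python3 -m crank '[[-1,-1,10,0,0],[-1,-2,30,0,-0.01],[-1,-4,60,0,-0.02],[-1,-6,95,0,-0.03],[-1,-8,130,0,-0.04],[-1,-10,165,0,-0.05],[-1,-12,200,0,-0.06],[-1,-14,235,0,-0.07],[-1,-16,270,0,-0.08],[-1,-18,305,0,-0.09],[-1,-20,340,0,-0.1],[-1,-22,375,0,-0.121]]' | head -2
python3 -m crank '[[-1,4,33,0,0],[-1,8,65,0,0],[-1,8,95,0,0],[-1,8,115,0,0],[-1,8,127,0,0],[-1,8,127,0,0],[-1,8,127,0,0],[-1,8,127,0,0]]'
python3 - <<'E'
from h import *
shift(.491,-.345,.312,.223)
p,d,c=grab("wrist");np.savez("w4.npz",a=p,d=d);cv2.imwrite("pics/w4.png",p[...,::-1])
E
```

```text
time: 5.58
tool_pos: [0.4844, -0.2156, 0.3106]
time: 6.25
tool_pos: [0.5207, -0.3348, 0.3109]
tool_rot: [-3.14, 0.001, 0.223]
contact_force: [-0.1, 0.9, -0.7]
opening: 0.0231
grip_force: 45.0
t 6.25 pos [ 0.5207 -0.3348  0.3109] rpy [-3.14e+00  1.00e-03  2.23e-01] F [-0.1  0.9 -0.7] open 0.023109981542389635 grip 44.99991197604686
shift mm [-31.2   3.4  -1.1] roll -0.0001
```

View pics/w4.png

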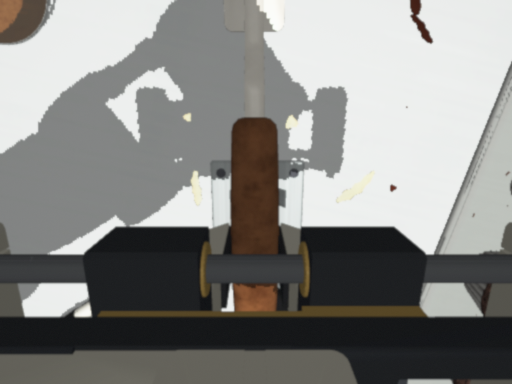

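Wrist view: the plate's far edge is at row 161, its screws at (221,173) and (293,173), and the grip is centred at column 255 between them. I still need −31 mm along x, then lower partway and check.

```bash
python3 -m crank '[[-1,-15,2,5,0],[-1,-28,3.5,15,0],[-1,-31,3.5,30,0],[-1,-31,3.5,43,0],[-1,-31,3.5,48,0],[-1,-31,3.5,48,0],[-1,-31,3.5,48,0]]'
python3 - <<'E'
from h import *
shift(.491,-.345,.243,.223)
p,d,c=grab("wrist");np.savez("w5.npz",a=p,d=d);q,_,_=grab("scene")
cv2.imwrite("pics/w5.png",np.vstack([cv2.resize(p[90:240,130:390],(780,360)),cv2.resize(q[120:220,250:450],(780,238)) ])[...,::-1][:600])
np.savez("w5c.npz",K=c["camera_matrix"],r=c["rvec"],t=c["tvec"])
E
```

```text
time: 6.88
tool_pos: [0.492, -0.3452, 0.2642]
tool_rot: [3.141, -0.0, 0.224]
contact_force: [0.5, -0.1, -0.7]
opening: 0.0234
grip_force: 45.0
t 6.8833 pos [ 0.492  -0.3452  0.2642] rpy [ 3.141 -0.     0.224] F [ 0.5 -0.1 -0.7] open 0.023444777476779442 grip 44.99986193084624
shift mm [-1.  -0.4 21.2] roll 0.0007
```

View pics/w5.png

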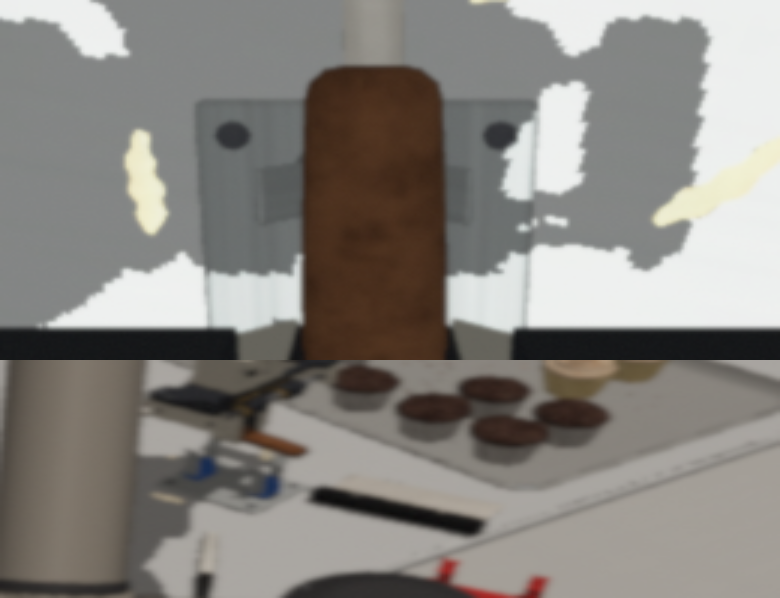

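The plate edges are at crop columns 196/537, the leaf outer edges at 262/468 and the grip at 304–442. In the scene strip the grip hangs above the clips. I compute the lateral and lengthways offsets from these.

Run:
```python
from h import *
z=np.load("w5c.npz");c=dict(camera_matrix=z["K"],rvec=z["r"],tvec=z["t"])
s=telemetry.observe();o=np.array(s["tool_pos"]);w=s["tool_rot"][2];A=np.array([[np.cos(w),np.sin(w)],[np.sin(w),-np.cos(w)]])
f=lambda uc,vc,zz:print(np.round((ray(c,[[130+uc/3,90+vc/2.4]],zz)[0,:2]-o[:2])@A.T*1000,1),zz)
for a in [(304,200,.097),(442,200,.097),(372,66,.102),(262,190,.063),(468,190,.063),(232,135,.006),(500,135,.006),(196,101,.006),(537,101,.006),(207,320,.006),(530,320,.006),(365,165,.063),(365,222,.063)]:f(*a)
```

```text
[ 40.1 -11. ] 0.097
[40.  11.3] 0.097
[66.4  0. ] 0.102
[ 35.8 -21.8] 0.063
[35.8 19. ] 0.063
[ 43.  -35.7] 0.006
[43.  32.6] 0.006
[ 53.7 -44.3] 0.006
[53.6 41.6] 0.006
[-19.6 -45. ] 0.006
[-19.7  43. ] 0.006
[42.  -1.4] 0.063
[27.7 -1.4] 0.063
```

Rack offset from the tool: −1.3 mm in y, about −0.5 mm in x for the grip; yaw fine. I correct this, lower into the mouths, then press.

```bash
python3 -m crank '[[-1,-0.5,-1.3,2,0],[-1,-0.5,-1.3,10,0],[-1,-0.5,-1.3,18,0],[-1,-0.5,-1.3,26,0],[-1,-0.5,-1.3,32,0],[-1,-0.5,-1.3,32,0],[-1,-0.5,-1.3,32,0]]'
python3 -m crank '[[-1,0,0,4,0],[-1,0,0,8,0],[-1,0,0,8,0],[-1,0,0,8,0]]' 60
python3 -m crank '[[-1,0,0,3,0],[-1,0,0,6,0],[-1,0,0,6,0],[-1,0,0,6,0]]'
```

```text
time: 7.57
tool_pos: [0.4909, -0.3445, 0.2311]
tool_rot: [-3.141, 0.001, 0.223]
contact_force: [0.8, -0.1, -1.1]
opening: 0.023
grip_force: 45.0
time: 7.9
tool_pos: [0.4911, -0.3444, 0.2243]
tool_rot: [3.141, -0.0, 0.223]
contact_force: [-0.2, 3.0, 4.1]
opening: 0.0232
grip_force: 60.0
time: 8.23
tool_pos: [0.4907, -0.3445, 0.217]
tool_rot: [-3.141, 0.001, 0.223]
contact_force: [-1.9, 0.6, -3.6]
opening: 0.0231
grip_force: 60.0
```

```bash
python3 -m crank '[[-1,0,0,2,0],[-1,0,0,4,0],[-1,0,0,4,0],[-1,0,0,4,0]]'
python3 -m crank '[[-1,0,0,1.5,0],[-1,0,0,3,0],[-1,0,0,3,0],[-1,0,0,3,0]]'
python3 -m crank '[[-1,0,0,1,0],[-1,0,0,2,0],[-1,0,0,2,0],[-1,0,0,2,0]]'
```

```text
time: 8.57
tool_pos: [0.4911, -0.3446, 0.2137]
tool_rot: [3.141, -0.0, 0.223]
contact_force: [-0.2, 0.3, -0.9]
opening: 0.0226
grip_force: 60.0
time: 8.9
tool_pos: [0.4913, -0.3444, 0.2112]
tool_rot: [3.141, -0.001, 0.223]
contact_force: [4.0, 1.8, 2.5]
opening: 0.0232
grip_force: 60.0
time: 9.23
tool_pos: [0.4913, -0.3443, 0.2107]
tool_rot: [3.14, -0.001, 0.223]
contact_force: [-0.6, 5.8, 14.4]
opening: 0.0231
grip_force: 60.0
```

```bash
python3 -m crank '[[-1,0,0,1,0],[-1,0,0,2,0],[-1,0,0,2,0],[-1,0,0,2,0]]'
python3 - <<'E'
from h import *
p,d,c=grab("wrist")
cv2.imwrite("pics/w6.png",cv2.resize(p[60:240,130:390],(780,540))[...,::-1])
P=cloud(c,d);s=telemetry.observe();o=np.array([.4905,-.345]);w=.223
al=(P[...,:2]-o)@[np.cos(w),np.sin(w)];la=(P[...,:2]-o)@[-np.sin(w),np.cos(w)]
for lo in np.arange(.02,.2,.01):
    k=(al>lo)&(al<lo+.01)&(abs(la)<.005)&(P[...,2]<.1)&(P[...,2]>.01)
    if k.sum()>5: print(round(lo+.005,3),k.sum(),np.median(P[...,2][k]).round(4))
E
```

```text
time: 9.57
tool_pos: [0.4913, -0.3442, 0.2106]
tool_rot: [3.14, -0.002, 0.223]
contact_force: [-4.3, 10.5, 28.5]
opening: 0.0231
grip_force: 60.0
0.025 422 0.0513
0.035 435 0.0512
0.045 471 0.0513
0.055 500 0.0513
0.065 508 0.0503
0.075 440 0.0419
0.085 399 0.0385
0.095 338 0.028
0.105 395 0.0228
0.115 440 0.0215
0.125 129 0.0201
```

View pics/w6.png

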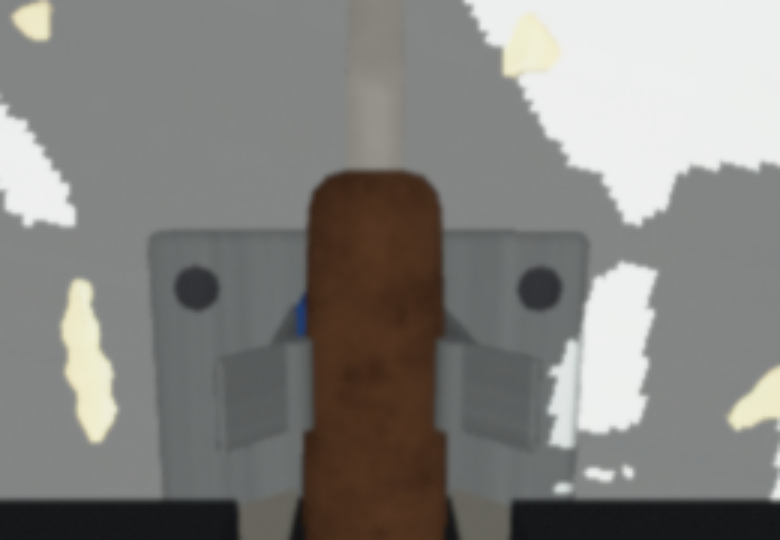

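The grip top is level at 51 mm (52 expected), and the far clip's beads are closed over its edges (columns 310/440). It is home, so I unload, open and retreat.

```bash
python3 -m crank '[[-1,0,0,-2,0],[-1,0,0,-3,0],[-1,0,0,-3,0],[0,0,0,-3,0],[0,0,0,-3,0],[0,0,0,-3,0],[0,0,0,-3,0],[0,0,0,-8,0],[0,0,0,-20,0],[0,0,0,-40,0],[0,0,0,-65,0],[0,0,0,-90,0]]' 5
python3 -m crank '[[0,-20,0,-20,0],[0,-50,0,-50,0],[0,-80,0,-70,0],[0,-80,0,-70,0],[0,-80,0,-70,0]]'
python3 - <<'E'
from h import *
p,d,c=grab("wrist")
q,_,_=grab("top")
cv2.imwrite("pics/w7.png",np.hstack([cv2.resize(p[0:260,100:420],(480,390)),cv2.resize(q[90:220,220:380],(320,390))])[...,::-1])
P=cloud(c,d);w=.223
al=(P[...,:2]-[.4905,-.345])@[np.cos(w),np.sin(w)];la=(P[...,:2]-[.4905,-.345])@[-np.sin(w),np.cos(w)]
for lo in np.arange(-.08,.09,.01):
    k=(al>lo)&(al<lo+.01)&(abs(la)<.005)&(P[...,2]<.1)&(P[...,2]>.01)
    if k.sum()>5: print(round(lo+.005,3),k.sum(),np.median(P[...,2][k]).round(4))
m=(abs(la)<.006)&(P[...,2]>.044)&(P[...,2]<.06);print("ends",np.percentile(al[m],[.1,1,99,99.9]))
hsv=cv2.cvtColor(q,cv2.COLOR_RGB2HSV);o=((hsv[...,0]<15)&(hsv[...,1]>150));o[:120]=0;o[160:]=0;o[:,:235]=0;o[:,275:]=0
v,u=np.nonzero(o);print("cup",ray(vision.get_calibration("top"),[u.mean(),v.mean()],.05))
E
```

```text
time: 10.62
tool_pos: [0.4908, -0.3445, 0.2985]
tool_rot: [3.142, 0.0, 0.223]
contact_force: [0.4, -0.1, 0.4]
opening: 0.0459
grip_force: 0.0
time: 11.03
tool_pos: [0.412, -0.3627, 0.3696]
tool_rot: [3.137, -0.002, 0.221]
contact_force: [-0.3, 0.4, 0.1]
opening: 0.0461
grip_force: 0.0
-0.065 80 0.0509
-0.055 104 0.0515
-0.045 106 0.0514
-0.035 105 0.0515
-0.025 114 0.0514
-0.015 121 0.0513
-0.005 131 0.0515
0.005 121 0.0513
0.015 131 0.0516
0.025 130 0.0514
0.035 130 0.0515
0.045 134 0.0515
0.055 137 0.0515
0.065 113 0.0507
0.075 117 0.042
0.085 57 0.0403
ends [-0.06809068 -0.06667712  0.06590764  0.06708174]
cup [[ 0.63207755 -0.0922949   0.05      ]]
```

View pics/w7.png

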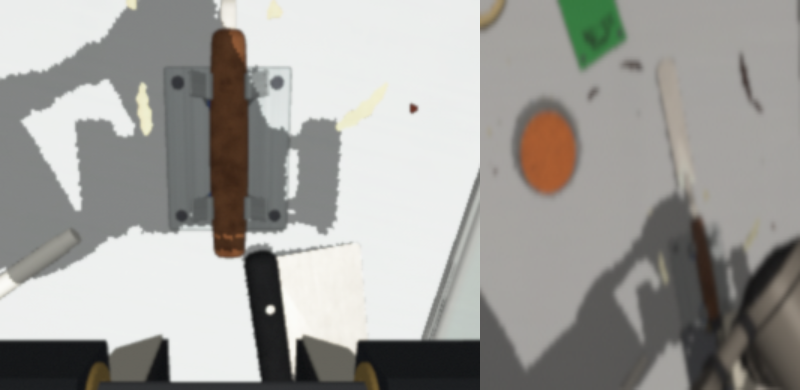

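The grip lies level in both clips, its top at 51.4 mm all along and centred to within 1 mm (ends at −68/+67 mm). The cup has not moved and the gripper is clear.

```bash
python3 -c "
from cell import ticket
print(ticket.hand_in())"
```

```text
the job is handed in; nothing more can be done
None
```

The spatula is snapped into both clips of its rack, level and centred to within about 1 mm; the gripper has let go and is clear, the cup has not moved, and the job was handed in at about 11 s of the 35 s allowed.

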